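Hook the bedside tumbler-holder arm into its slotted uprights

TASK

Hang the holder arm with the two steel claws (not the look-alike with the plain plate) on the slotted stand at the bedside: put both claws through the slots of the two uprights, let it down so they hook behind, and press it down until the catch snaps in and it is fully home, then let go. Do not knock over the glass tumbler.

Things in the scene. Friction and masses are not known exactly. Their poses are not given: they have to be found in the camera images.
- beam_mid (a point): White arm to hang (0.2 kg; sizes in mm): cup, beam 16 wide 26 high, back plate 100x80. Look-alike has no claws. Point: mid-beam grip, 77 above underside; beam free 39 ahead, 30 behind. x: cup to plate, z up. Plate rear face at x=45; cup to -106. Two steel claws at y=+-32, 10 wide, reach 22 past that face; neck underside at z=-19, tips turn down to z=-51. Gap face to tip 10, from z=-37 flaring to 18.
- slots (a point): Fixed stand, two aluminium uprights 4 thick, top 70 above point. A closed slot in each: 30 wide, 58 high, centred at y=+-32. Point: front face, midway between slots, at their lower edge, 88 mm above table. x into slots, z up. Claws enter along +x with beam_mid at z=61 until plate meets face, back 2, then down. Home: beam_mid at x=-48 (-45 to -51), y=0 (10 play either way), z=19.
- catch (a joint): Spring catch between the uprights: steel nose 16 mm wide, 9 out of the front face, 25 below slots. 0 = out, 0.012 m = fully in. Coming down, the arm's plate meets it about 20 mm before home and pushes it in 4 to 6 mm; pressing takes 4 to 10 N. At home it springs back to 0 through a window in the plate and locks the arm.
- tumbler_mid (a point): Clear glass tumbler, 66 mm across, 105 high, standing on the table. Point on its axis, half-way up; z along its axis. Not to be knocked over.

How it is judged:
On the way:
1. both claws are through the slots, the arm still raised (x of beam_mid in the frame of slots between -0.063 and -0.03 m and y of beam_mid in the frame of slots between -0.016 and 0.016 m and z of beam_mid in the frame of slots between 0.027 and 0.085 m), for 0.05 s.
At the end, for the whole second after the job is handed in: The arm hangs level on the stand at rest, fully down with both claws hooked in (its grip point within 15 mm in x, 16 mm sideways and about 7 mm in height of the home place, within 10 degrees of square and 10 degrees of upright) and the catch back out (less than 2 mm in) (x of beam_mid in the frame of slots between -0.063 and -0.034 m and y of beam_mid in the frame of slots between -0.016 and 0.016 m and z of beam_mid in the frame of slots between 0.01 and 0.025 m and angle between the x axis of beam_mid and the x axis of slots, either way round below 0.17 rad and angle between beam_mid's own z axis and vertical below 0.17 rad and value of joint catch below 0.002 m and linear speed of holder below 0.02 m/s); the robot touches nothing.
It fails at once if the glass tumbler is knocked over (angle between tumbler_mid's own z axis and vertical above 0.5 rad).
It also fails if it takes over 40 s, if anything falls off the work surface, if the arm or the gripper's body presses on something with over 40 N, if the wrist force passes 120 N, or if a joint passes its speed limit or range.

ROBOT

A 7-joint arm with a two-finger parallel gripper is mounted at the origin on the work surface. World frame = base frame: x ahead of the robot, y to its left, z up, the work surface at z = 0. Lengths are in m, angles in rad, forces in N, time in s.
With the tool pointing down it reaches from about 0.425 to 0.925 m from the base axis. Payload 6.8 kg.
Tool frame: the origin (TCP) lies at the very end of the fingers, on their centre line; the grasp point (between the pads) lies 19 mm behind it; z points along the fingers, y is the direction in which the jaws open and shut (so a half turn about z gives the same grasp; the last joint's range is limited). The gripper opens to 85 mm and grips with 20 to 120 N. Pads are 22 mm wide; open, the fingers measure 114 mm over their backs; the gripper's body (76 mm by 85 mm) begins 54 mm behind the grasp point. The pads swing forward as they close: fully open they stand 13 mm farther back than shut.
Start: joints at [1.22, 0.477, 0.022, 1.555, -0.011, 1.109, -0.083], TCP at [0.162, -0.655, 0.231] pointing down, gripper open.
Joint ranges: [-2.96, 2.96], [-0.34, 2.1], [-1.41, 1.46], [0.24, 2.44], [-1.37, 4.51], [0.17, 1.92], [-2.96, 2.96]. Speed limits (rad/s): [2.39, 2.39, 3.14, 3.14, 3.14, 3.14, 3.14].

INTERFACE

Orientations are given as a rotation vector (axis times angle).
In Python, from bench import monitor, viewer, job gives the robot as it stands. The module is installed in compiled form; this text tells all that it offers.
- The arm moves only by the tool drive_tool, never from a script. Its argument "commands" is a list of rows, each an object with "linear": the shift along the tool's x, y, z in m, a list of three; "dr": the turn, a rotation vector about the tool's x, y, z in degrees, a list of three; "jaw": the closure, from 0 (fully open) to 1 (shut). A call has 1 to 8 rows; each row shifts and turns the pose as measured when the row begins, along the tool's axes as they then stand; what a row does not reach is not made up. A row lasts 1/8 s, in which the tool goes at most 62.5 mm and 10.7 degrees, less where a joint would pass 70% of its speed; a pose out of reach is approached as far as the arm can. A call is refused whole if a number of a shift passes 0.0625 or a number of a turn 10.7, either way. A call with a gripper value outside its range is refused whole. The fingers move at their own pace and stop on an object; "force" is the grip in N (left out, the last holds). Time passes only in rows, so rows that do not move let the fingers close. It gives the time, the measured TCP pose, the force and the opening at its end, in the units of the state.
- monitor.get_obs(): the state, without advancing time (a new reading comes with each control period).
- viewer.grab_frame(name): name is "scene" or "top" or "wrist"; returns the picture (480x640x3 uint8, red, green, blue); there is no depth.
- viewer.calibration(name): a dict with "K" (3x3 intrinsics, pixels), "k1" (the pictures are not rectified: a ray, as slopes to the right and down, at radius r is drawn at 1 + k1 r^2 times it, then the intrinsics apply), "R" (3x3) and "t" (3): a world point X has camera coordinates R X + t. Camera axes: x right, y down, z forward; pixel columns grow to the right and rows downward; lengths in m; the calibration is good to about 2 mm. A picture is of the moment at which its call begins: read the wrist's pose just before it. calibration takes no time and is no camera call; for the wrist camera it gives the pose at the moment of the call.
- job.hand_in(): hands the job in, once; it reports no verdict.
The state is a dict: "clock": time; "joints": joint angles; "qvel": joint speeds; "tau": joint torques, N m; "tcp_pos": TCP position; "orientation": TCP orientation; "contact_force": force on the tool from outside, world axes, zero at the start; "moment": the same for the moment, N m; "grip_width": finger opening in m.
Only numpy, scipy, OpenCV 4.12 (cv2) and the standard library are available. Lean on these libraries where they do the work, as an engineer would, in place of code of your own. Each camera call takes 0.05 s, during which the arm holds its last target.

## Working session

There is one attempt and no reset: what is moved stays moved. The work goes in short steps, Python scripts to look and compute and a tool call to move; the robot and the scene stay as the last step left them, time stands still between calls to the robot, and variables do not carry over. Pictures are saved under pics/ and viewed, and the job is handed in when it is done.

Besides the shell and the picture viewer there is one more tool, called after "Emit:" as a command line: name --argument value ..., lists and objects as JSON in quotes. drive_tool: Moves the arm, as the interface text tells. Its arguments: {"type":"object","properties":{"commands":{"type":"array"},"force":{"type":"number"}},"required":["commands"]}

```bash
ls; mkdir -p pics; python3 - <<'E'
from bench import monitor, viewer, job
import cv2
print(monitor.get_obs())
for n in ["scene","top","wrist"]:
    c=viewer.calibration(n);print(n,c)
    im=viewer.grab_frame(n);cv2.imwrite(f"pics/{n}0.png",im[:,:,::-1])
E
```

```text
pics
{'clock': 0.0, 'joints': array([ 1.21990536,  0.47782694,  0.02231825,  1.55649391, -0.01151862,
        1.10928983, -0.08311105]), 'qvel': array([ 1.37882046e-03,  2.18217860e-04,  2.18827231e-06,  3.51678739e-04,
       -1.62262627e-04, -1.57575264e-03,  1.47348587e-03]), 'tau': array([-2.02699408e-05, -5.96443391e+01,  1.60800867e+00, -2.81196338e+01,
        1.24495814e-02,  9.18635807e-03,  1.18460378e-06]), 'tcp_pos': array([ 0.16213234, -0.65460542,  0.23028938]), 'orientation': array([-3.11662308e+00, -3.80246563e-01,  5.38909923e-04]), 'contact_force': array([ 0.26038172, -0.07466629, -0.05394646]), 'moment': array([ 0.00897357,  0.01563812, -0.01565675]), 'grip_width': 0.08530384453530396}
scene {'K': array([[612.39798575,   0.        , 318.14847346],
       [  0.        , 612.39798575, 225.51174506],
       [  0.        ,   0.        ,   1.        ]]), 'k1': -0.141579242762374, 'R': array([[-0.56032454,  0.82824986,  0.00621072],
       [ 0.58967961,  0.40417113, -0.69923076],
       [-0.58164797, -0.38813382, -0.71486906]]), 't': array([ 0.34215303, -0.25507669,  1.44015762])}
top {'K': array([[506.42153671,   0.        , 310.00348571],
       [  0.        , 506.42153671, 229.99827953],
       [  0.        ,   0.        ,   1.        ]]), 'k1': -0.0800365950948097, 'R': array([[ 0.02837552, -0.99951555,  0.0127868 ],
       [-0.9954576 , -0.02941869, -0.09054672],
       [ 0.09087902, -0.01015941, -0.99581012]]), 't': array([-0.04366359,  0.57322764,  0.91143189])}
wrist {'K': array([[394.04243583,   0.        , 318.16512173],
       [  0.        , 394.04243583, 228.72085167],
       [  0.        ,   0.        ,   1.        ]]), 'k1': 0.011684422569806714, 'R': array([[ 0.23971615, -0.97084031, -0.00229353],
       [-0.92947294, -0.23018288,  0.2882636 ],
       [-0.28038585, -0.06696966, -0.95754835]]), 't': array([-0.67405028, -0.03746911,  0.37979888])}
```

View pics/scene0.png

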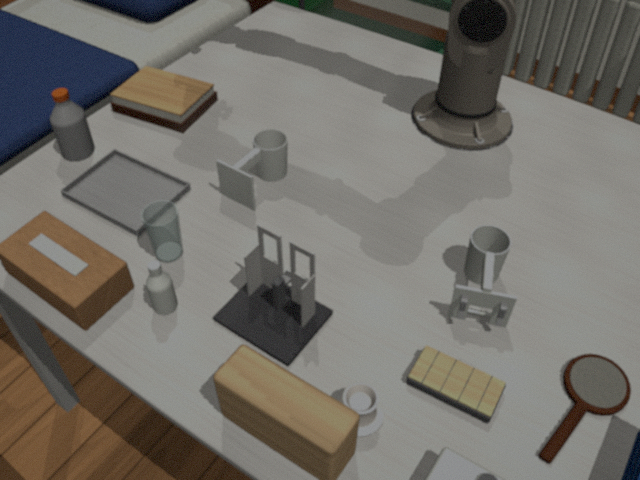

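View pics/top0.png

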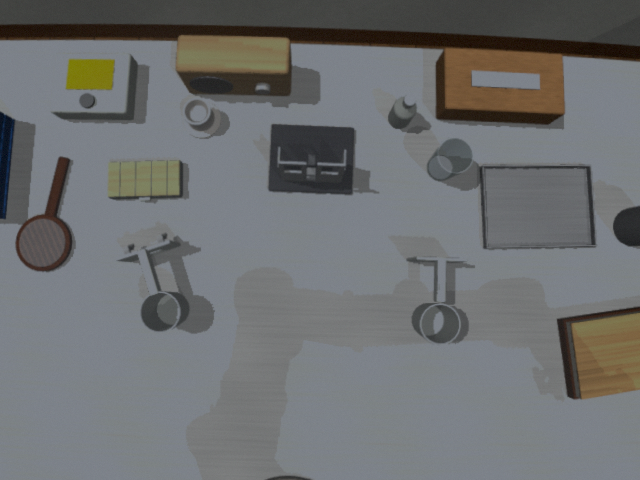

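View pics/wrist0.png

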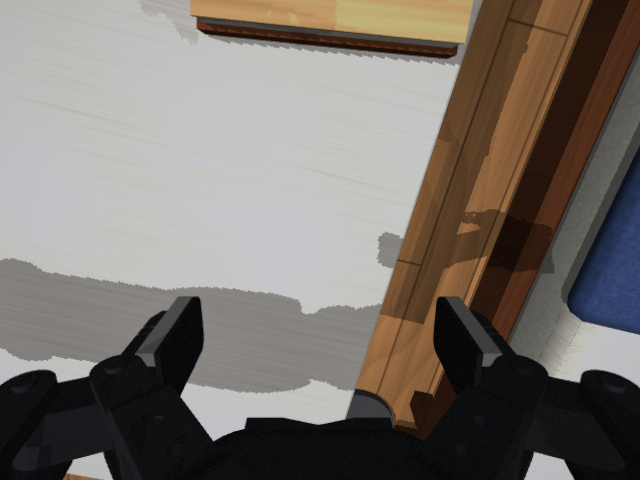

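The scene picture shows the clawed arm with its cup near (488,250) and plate near (483,305). The look-alike is at (250,170), the stand at (275,290) and the tumbler at (163,230). In the top picture the clawed arm is at (150,275), the stand at (312,160) and the tumbler at (450,160). I'll zoom in to get exact pixels.

```bash
cat > h.py <<'E'
import numpy as np, cv2
from bench import viewer
def ray(cal,uv):
    K=cal["K"];k=cal["k1"]
    x=np.array([(uv[0]-K[0,2])/K[0,0],(uv[1]-K[1,2])/K[1,1]]);s=x.copy()
    for _ in range(20): s=x/(1+k*(s@s))
    R=cal["R"];o=-R.T@cal["t"];d=R.T@np.array([s[0],s[1],1]);return o,d/np.linalg.norm(d)
def onz(cal,uv,z):
    o,d=ray(cal,uv);return o+d*(z-o[2])/d[2]
def proj(cal,X):
    c=cal["R"]@np.asarray(X,float)+cal["t"];s=c[:2]/c[2];s=s*(1+cal["k1"]*(s@s))
    return cal["K"][:2,:2]@s+cal["K"][:2,2]
def tri(obs):
    A=np.zeros((3,3));b=np.zeros(3)
    for cal,uv in obs:
        o,d=ray(cal,uv);P=np.eye(3)-np.outer(d,d);A+=P;b+=P@o
    X=np.linalg.solve(A,b);return X
def crop(src,x,y,w,h,f,dst):
    im=cv2.imread(src)[y:y+h,x:x+w];im=cv2.resize(im,None,fx=f,fy=f,interpolation=cv2.INTER_CUBIC)
    for i in range(0,w,20): cv2.putText(im,str(x+i),(i*f,10),0,.35,(0,0,255));cv2.line(im,(i*f,0),(i*f,h*f),(0,0,255) if 0 else (200,120,0),1) if i%20==0 else 0
    for j in range(0,h,20): cv2.putText(im,str(y+j),(0,j*f+10),0,.35,(0,0,255));cv2.line(im,(0,j*f),(w*f,j*f),(200,120,0),1)
    cv2.imwrite(dst,im)
E
python3 - <<'E'
from h import *
crop("pics/top0.png",100,210,120,130,5,"pics/a1.png") if 0 else crop("pics/top0.png",105,220,110,115,5,"pics/a1.png")
crop("pics/top0.png",260,115,110,85,7,"pics/a2.png")
crop("pics/scene0.png",440,220,90,115,5,"pics/a3.png")
crop("pics/scene0.png",205,220,140,145,4,"pics/a4.png")
E
```

```text
(no output)
```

View pics/a1.png

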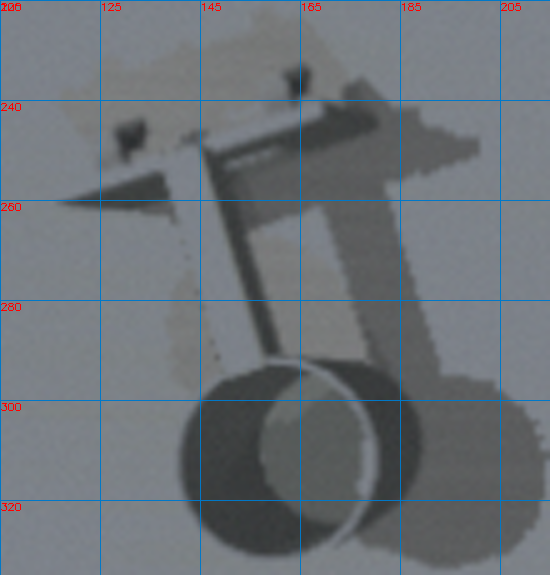

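View pics/a2.png

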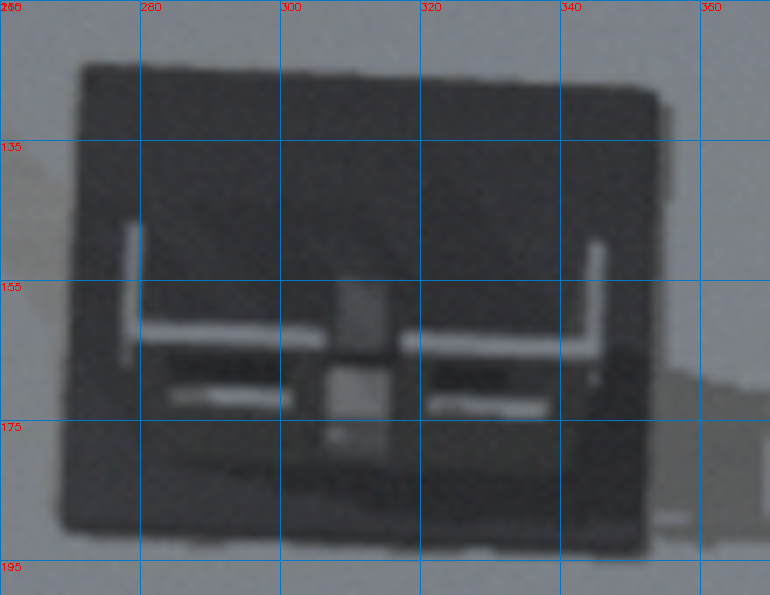

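View pics/a3.png

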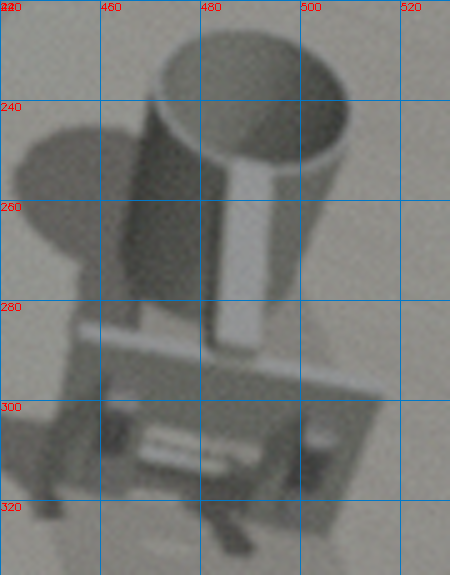

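View pics/a4.png

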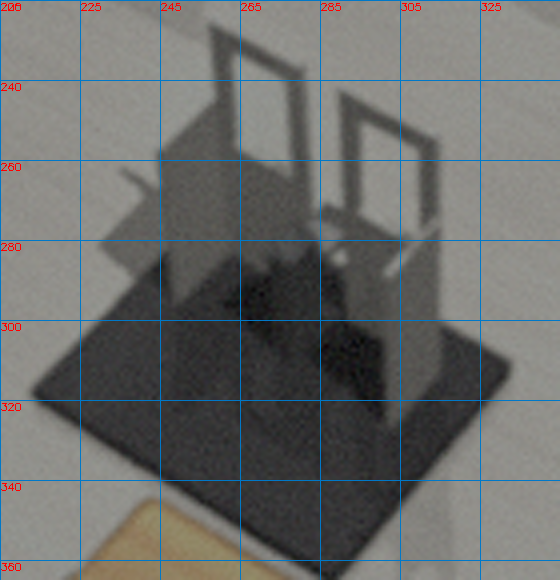

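```bash
python3 - <<'E'
from h import *
T=viewer.calibration("top");S=viewer.calibration("scene")
np.set_printoptions(precision=4,suppress=True)
print("cam",-T["R"].T@T["t"])
print("beam centre top, plate end",onz(T,(142.5,252.3),.09),"cup end",onz(T,(153.6,292),.09))
print("scene beam plate end",onz(S,(488.3,289.5),.09),"cup end",onz(S,(489.8,253),.09))
a=onz(T,(278.7,164),.158);b=onz(T,(345.7,166),.158);print("stand top front",a,b,(a+b)/2,b-a, np.degrees(np.arctan2(-(b-a)[0],-(b-a)[1])))
for z in (.158,):
  for p in [(258,227),(281,239),(290,244),(314,256)]: print("S",p,onz(S,p,z))
for t,s in [((278.7,162.5),(314,256)),((345.7,164.5),(258,227)),((306,163),(290.5,244)),((317.4,163.5),(281,239))]:
  print(tri([(T,t),(S,s)]))
print("base", [onz(T,p,0.01) for p in [(271.5,124.5),(354,127.5),(268.5,191),(352.5,194)]])
im=cv2.imread("pics/top0.png")[225:300,105:205]
im=cv2.resize(im,None,fx=7,fy=7,interpolation=cv2.INTER_CUBIC)
g=cv2.cvtColor(im,cv2.COLOR_BGR2GRAY);g=cv2.createCLAHE(4,(3,3)).apply(g);cv2.imwrite("pics/b1.png",g)
E
```

```text
cam [ 0.489  -0.0175  0.9601]
beam centre top, plate end [0.5212 0.2616 0.09  ] cup end [0.4538 0.2387 0.09  ]
scene beam plate end [0.527  0.2704 0.09  ] cup end [0.4524 0.2412 0.09  ]
stand top front [0.6675 0.0277 0.158 ] [ 0.6676 -0.0803  0.158 ] [ 0.6675 -0.0263  0.158 ] [ 0.0001 -0.1081  0.    ] -0.05239200736918326
S (258, 227) [ 0.6738 -0.0729  0.158 ]
S (281, 239) [ 0.6741 -0.0275  0.158 ]
S (290, 244) [ 0.6748 -0.0099  0.158 ]
S (314, 256) [0.6743 0.0343 0.158 ]
[0.6704 0.0297 0.1517]
[ 0.6702 -0.0789  0.1519]
[ 0.6708 -0.0145  0.152 ]
[ 0.6705 -0.033   0.1519]
base [array([0.7775, 0.0527, 0.01  ]), array([ 0.7767, -0.1064,  0.01  ]), array([0.6477, 0.0536, 0.01  ]), array([ 0.6468, -0.106 ,  0.01  ])]
```

View pics/b1.png

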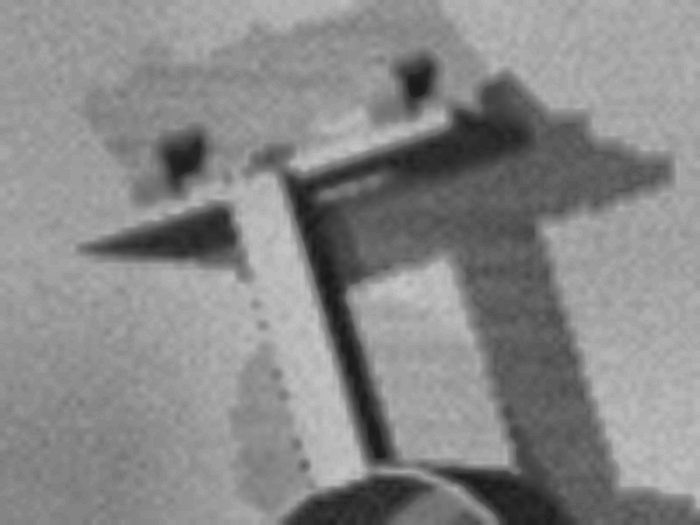

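Stand: front face at x≈0.668, y≈-0.026, yaw≈0. Holder: beam_mid≈(0.484, 0.249, 0.077), yaw≈18.6°. First I square the tool to the world axes, then travel on an arc.

Emit:
drive_tool --commands '[{"linear":[0,0,0],"dr":[0,0,7],"jaw":0},{"linear":[0,0,0],"dr":[0,0,6.9],"jaw":0},{"linear":[0.06,-0.03,0],"dr":[0,0,0],"jaw":0},{"linear":[0.06,-0.05,0],"dr":[0,0,0],"jaw":0},{"linear":[0.06,-0.06,0],"dr":[0,0,0],"jaw":0},{"linear":[0.06,-0.06,0],"dr":[0,0,0],"jaw":0},{"linear":[0.06,-0.06,0],"dr":[0,0,0],"jaw":0},{"linear":[0.03,-0.06,0],"dr":[0,0,0],"jaw":0}]'

```text
clock: 1.15
tcp_pos: [0.4323, -0.3997, 0.2276]
orientation: [-3.139, 0.031, 0.007]
contact_force: [0.3, -0.4, -0.6]
grip_width: 0.0852
```

Emit:
drive_tool --commands '[{"linear":[0.03,-0.06,0],"dr":[0,0,0],"jaw":0},{"linear":[0.02,-0.0625,0],"dr":[0,0,0],"jaw":0},{"linear":[0,-0.0625,0],"dr":[0,0,0],"jaw":0},{"linear":[0,-0.0625,0],"dr":[0,0,0],"jaw":0},{"linear":[0,-0.0625,0],"dr":[0,0,0],"jaw":0},{"linear":[0,-0.0625,0],"dr":[0,0,0],"jaw":0},{"linear":[0,-0.0625,0],"dr":[0,0,0],"jaw":0},{"linear":[0,-0.0625,0],"dr":[0,0,0],"jaw":0}]'

```text
clock: 2.15
tcp_pos: [0.4878, 0.0894, 0.2281]
orientation: [-3.139, 0.028, 0.003]
contact_force: [1.2, 0.2, 0.3]
grip_width: 0.0853
```

Emit:
drive_tool --commands '[{"linear":[0,-0.06,0],"dr":[0,0,0],"jaw":0},{"linear":[0,-0.06,0],"dr":[0,0,0],"jaw":0},{"linear":[0,-0.06,0],"dr":[0,0,0],"jaw":0},{"linear":[0,0,0],"dr":[0,0,0],"jaw":0}]'

```text
clock: 2.65
tcp_pos: [0.4886, 0.2805, 0.2284]
orientation: [-3.137, 0.017, 0.004]
contact_force: [-0.1, -0.8, -0.3]
grip_width: 0.0854
```

Emit:
drive_tool --commands '[{"linear":[-0.005,0.031,0],"dr":[0,0,-9.6],"jaw":0},{"linear":[0,0,0],"dr":[0,0,-9.6],"jaw":0},{"linear":[0,0,0],"dr":[0,0,0],"jaw":0}]'

```text
clock: 3.02
tcp_pos: [0.4827, 0.247, 0.2271]
orientation: [-3.095, -0.519, 0.006]
contact_force: [-0.2, -0.7, 0.8]
grip_width: 0.0853
```

```bash
python3 - <<'E'
from bench import monitor, viewer
import cv2
o=monitor.get_obs();print(o["clock"],o["tcp_pos"],cv2.Rodrigues(o["orientation"])[0].round(3))
im=viewer.grab_frame("wrist");cv2.imwrite("pics/w1.png",im[:,:,::-1]);print(viewer.calibration("wrist"))
E
```

```text
3.025 [0.48269828 0.24703481 0.22713478] [[ 0.945  0.326 -0.004]
 [ 0.326 -0.945  0.002]
 [-0.003 -0.004 -1.   ]]
{'K': array([[394.04243583,   0.        , 318.16512173],
       [  0.        , 394.04243583, 228.72085167],
       [  0.        ,   0.        ,   1.        ]]), 'k1': 0.011684422569806714, 'R': array([[ 0.32376027, -0.94613203, -0.00367052],
       [-0.90473865, -0.3107261 ,  0.29137134],
       [-0.27681629, -0.0910136 , -0.95660298]]), 't': array([0.07783127, 0.47620621, 0.53079143])}
```

View pics/w1.png

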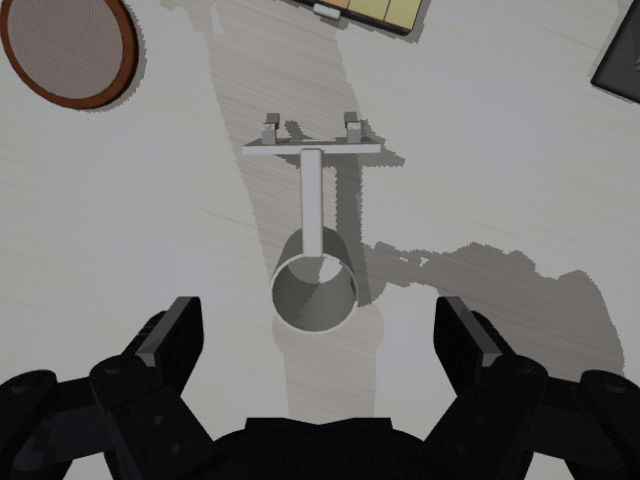

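The wrist view shows the claws at (271,125) and (353,125). The beam runs from (312,152) at the plate to (313,255) at the cup, and the tool is nearly parallel to it.

```bash
python3 - <<'E'
from h import *
C=viewer.calibration("wrist")
g=cv2.imread("pics/w1.png")
for r in (160,180,200,220,240): print(r,g[r,292:332].mean(1).astype(int))
for a,b in [((312,150),(313,255))]:
  A=onz(C,a,.09);B=onz(C,b,.09);d=A-B;print(A,B,np.linalg.norm(d),np.degrees(np.arctan2(d[1],d[0])))
P=[onz(C,p,.115) for p in [(243,149),(383,147)]];d=P[0]-P[1];print(P,np.linalg.norm(d),np.degrees(np.arctan2(-d[0],d[1])))
E
python3 -c "
from h import *
crop('pics/w1.png',235,100,155,105,5,'pics/w1c.png')"
```

```text
160 [ 88  87  87  88  87  87  87  88 118 153 160 162 162 163 161 162 163 163
 163 163 164 163 163 162 161 162 159 146 129 105  80  88  88  89  89  89
  88  88  87  87]
180 [145 147 146 147 148 147 147 140 124 135 156 161 163 162 162 163 162 163
 164 163 163 162 163 162 161 161 160 151 133 113 110 146 148 146 147 147
 145 146 144 147]
200 [148 146 147 149 149 147 147 146 138 129 153 158 161 163 163 163 163 163
 162 163 163 163 163 162 162 162 162 153 138 117 105 133 146 144 142 143
 145 148 150 151]
220 [148 148 150 147 145 142 143 142 143 134 128 155 161 162 163 162 163 162
 163 163 163 162 163 163 162 161 161 158 143 124 108 121 148 149 148 149
 148 147 147 147]
240 [ 85  87  86  85  86  85  85  85  85  84 105 147 156 161 161 162 162 163
 161 161 161 162 162 162 161 161 161 157 148 132 108  70  67  69  68  67
  68  69  69  67]
[0.5247165  0.26601737 0.09      ] [0.45082991 0.24031328 0.09      ] 0.07822997066598061 19.18205731553373
[array([0.51357438, 0.30803353, 0.115     ]), array([0.54355209, 0.22439376, 0.115     ])] 0.08884972834212272 19.71841360897408
```

View pics/w1c.png

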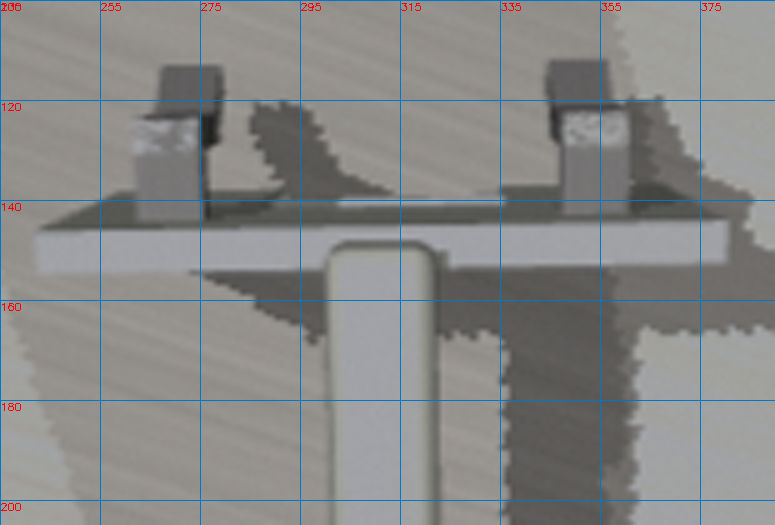

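```bash
python3 - <<'E'
from h import *
C=viewer.calibration("wrist")
np.set_printoptions(precision=4,suppress=True)
P=[onz(C,p,.09) for p in [(242,145.8),(380.5,143.7)]];d=P[0]-P[1];y=np.degrees(np.arctan2(-d[0],d[1]));print(P,np.linalg.norm(d),y)
u=np.array([np.cos(np.radians(19)),np.sin(np.radians(19)),0])
r=onz(C,(311.5,144.7),.09);print("rear",r,"mid",r-.045*u)
q=onz(C,(312,153.5),.09);print("front",q,r-q)
B=onz(C,(313,254),.09);print("cup",B,B+.03*u)
L=[onz(C,p,.09) for p in [(300.5,160),(303,240)]];R=[onz(C,p,.09) for p in [(320,160),(320.5,240)]]
print(L,R,[np.linalg.norm(a-b) for a,b in zip(L,R)])
m=[(a+b)/2 for a,b in zip(L,R)];e=m[0]-m[1];print(np.degrees(np.arctan2(e[1],e[0])))
# lateral offset of beam line relative to tcp
from bench import monitor
o=monitor.get_obs();RR=cv2.Rodrigues(o["orientation"])[0]
for p in (r-.045*u,B+.03*u,m[0],m[1]): print("in tool",RR.T@(p-o["tcp_pos"]))
E
```

```text
[array([0.5116, 0.313 , 0.09  ]), array([0.5442, 0.2224, 0.09  ])] 0.09631479306350263 19.765368488111204
rear [0.528  0.2675 0.09  ] mid [0.4855 0.2529 0.09  ]
front [0.5224 0.2652 0.09  ] [0.0056 0.0023 0.    ]
cup [0.4516 0.2406 0.09  ] [0.48   0.2503 0.09  ]
[array([0.5155, 0.2715, 0.09  ]), array([0.4597, 0.2512, 0.09  ])] [array([0.52  , 0.2585, 0.09  ]), array([0.464 , 0.2388, 0.09  ])] [np.float64(0.013716643514487597), np.float64(0.013081820722100977)]
19.63603960118297
in tool [ 0.0051 -0.0046  0.137 ]
in tool [-0.001 -0.004  0.137]
in tool [ 0.0395 -0.0056  0.1369]
in tool [-0.0198 -0.0048  0.1371]
```

Emit:
drive_tool --commands '[{"linear":[0.002,-0.005,0.04],"dr":[0,0,-0.8],"jaw":0},{"linear":[0,0,0.04],"dr":[0,0,0],"jaw":0},{"linear":[0,0,0.04],"dr":[0,0,0],"jaw":0},{"linear":[0,0,0.03],"dr":[0,0,0],"jaw":0},{"linear":[0,0,0],"dr":[0,0,0],"jaw":0}]'

```text
clock: 3.7
tcp_pos: [0.4849, 0.2506, 0.074]
orientation: [-3.099, -0.507, 0.001]
contact_force: [0.5, 0.7, 0.4]
grip_width: 0.0853
```

```bash
python3 - <<'E'
from bench import monitor, viewer
import cv2
o=monitor.get_obs();print(o["clock"],o["tcp_pos"],cv2.Rodrigues(o["orientation"])[0].round(4),o["contact_force"])
im=viewer.grab_frame("wrist");cv2.imwrite("pics/w2.png",im[:,:,::-1])
E
```

```text
3.7 [0.48487122 0.25060706 0.07399946] [[ 9.479e-01  3.185e-01 -9.000e-04]
 [ 3.185e-01 -9.479e-01  1.300e-03]
 [-4.000e-04 -1.500e-03 -1.000e+00]] [0.49839881 0.68264238 0.37963147]
```

View pics/w2.png

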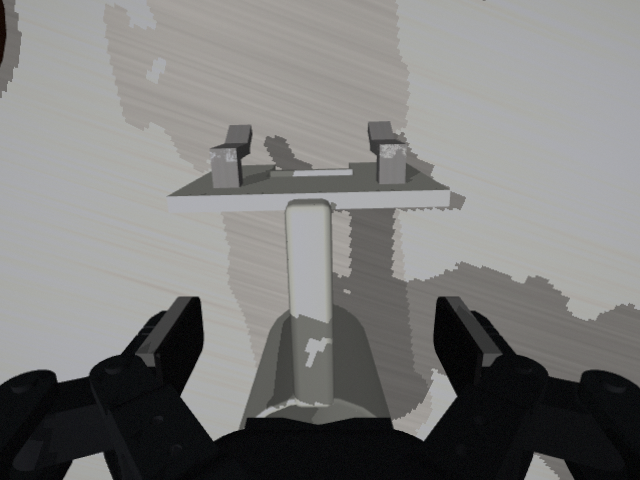

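The tool straddles the beam: beam from (309,205) to (313,400), plate edge from (168,196) to (450,191). Last measurement before closing.

```bash
python3 - <<'E'
from h import *
from bench import monitor
C=viewer.calibration("wrist")
np.set_printoptions(precision=4,suppress=True)
g=cv2.imread("pics/w2.png").mean(2)
for r in (220,260,300): print(r,g[r,280:342].astype(int))
print(g[180:215,250].astype(int),g[180:215,365].astype(int))
o=monitor.get_obs();RR=cv2.Rodrigues(o["orientation"])[0]
f=lambda uv,z:RR.T@(onz(C,uv,z)-o["tcp_pos"])
for z in (.086,.09):
  print(z,f((168.5,196),z),f((449,190.5),z),f((309,193.3),z))
for uv in [(287,220),(331,220),(290,300),(332,300)]: print(uv,f(uv,.09))
E
```

```text
220 [160 159 158 158 144 121 144 163 166 169 173 174 176 175 177 176 175 176
 175 175 175 175 176 176 175 175 175 174 175 174 174 175 174 174 174 173
 176 174 174 174 174 175 173 172 167 159 150 143 135 121  97 116 162 162
 162 160 159 158 160 156 156 157]
260 [159 159 157 158 158 157 145 118 139 164 167 170 172 174 174 176 176 176
 176 176 177 176 175 176 176 175 175 176 176 175 174 175 173 174 174 174
 174 173 175 173 174 173 174 173 171 166 157 147 139 130 114  95 122 164
 163 163 164 162 161 159 159 160]
300 [158 158 159 157 157 156 155 154 142 121 146 163 167 170 172 174 176 176
 176 174 175 175 174 175 175 174 175 175 174 174 174 175 174 174 174 175
 173 173 174 173 173 174 174 173 173 170 162 155 146 137 126 106  88  92
  97 100 101  99  98  98  99  98]
[ 75  75  75  75  89  91  92  93  92  92  93  92  93  93 125 168 174 175
 175 174 176 176 175 174 175 174 174 175 175 174 175 162 157 157 160] [ 93  94  93  93  92  91  93  93  92  91  92 110 164 174 174 175 174 174
 175 175 174 175 176 175 175 174 175 174 131 101  98  97  98  98  99]
0.086 [ 0.0451 -0.0509 -0.0104] [ 0.0469  0.0445 -0.0106] [ 0.046  -0.003  -0.0105]
0.09 [ 0.0459 -0.0494 -0.0144] [ 0.0477  0.0431 -0.0146] [ 0.0468 -0.0029 -0.0145]
(287, 220) [ 0.0377 -0.0104 -0.0145]
(331, 220) [ 0.0377  0.0044 -0.0146]
(290, 300) [ 0.008  -0.01   -0.0146]
(332, 300) [ 0.008   0.005  -0.0146]
```

Emit:
drive_tool --commands '[{"linear":[0.0015,-0.0027,0.008],"dr":[0,0,-1.1],"jaw":0},{"linear":[0,0,0.008],"dr":[0,0,0],"jaw":0},{"linear":[0,0,0],"dr":[0,0,0],"jaw":0.4},{"linear":[0,0,0],"dr":[0,0,0],"jaw":0.6},{"linear":[0,0,0],"dr":[0,0,0],"jaw":1},{"linear":[0,0,0],"dr":[0,0,0],"jaw":1},{"linear":[0,0,0],"dr":[0,0,0],"jaw":1}]' --force 80

```text
clock: 4.62
tcp_pos: [0.4892, 0.2558, 0.0626]
orientation: [-3.092, -0.534, -0.014]
contact_force: [-0.3, 0.7, -1.7]
grip_width: 0.0149
```

```bash
python3 - <<'E'
from bench import monitor, viewer
import cv2
o=monitor.get_obs();print(o["clock"],o["tcp_pos"],cv2.Rodrigues(o["orientation"])[0].round(4),o["contact_force"],o["grip_width"])
im=viewer.grab_frame("wrist");cv2.imwrite("pics/w3.png",im[:,:,::-1])
E
```

```text
4.625 [0.48924508 0.25584445 0.06259338] [[ 0.9421  0.3354  0.0078]
 [ 0.3353 -0.9421  0.0057]
 [ 0.0092 -0.0027 -1.    ]] [-0.27249645  0.70921223 -1.73004184] 0.014873790920615757
```

View pics/w3.png

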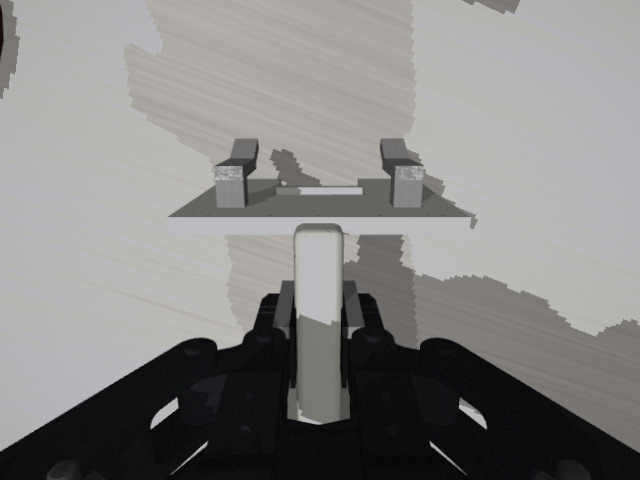

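```bash
python3 - <<'E'
from h import *
from bench import monitor
C=viewer.calibration("wrist")
np.set_printoptions(precision=4,suppress=True)
g=cv2.imread("pics/w3.png").mean(2)
print(g[208:222,200].astype(int),g[208:222,440].astype(int)); print(g[208:222,320].astype(int))
o=monitor.get_obs();RR=cv2.Rodrigues(o["orientation"])[0]
f=lambda uv,z:RR.T@(onz(C,uv,z)-o["tcp_pos"])
for uv in [(168,216.5),(471,216.5),(319.5,216.5),(320,300),(319.5,240),(215,167),(245,167),(395,167),(424,167)]: print(uv,f(uv,.09))
E
```

```text
[ 99 100  99  99 100 100  99 100 100 173 187 188 187 186] [ 99  98  99  99  99  99  98  96  99 173 185 186 187 186]
[ 98  99  99  99 101 101 100  99 100 173 188 188 187 187]
(168, 216.5) [ 0.0422 -0.0454 -0.0269]
(471, 216.5) [ 0.0422  0.0463 -0.0271]
(319.5, 216.5) [ 0.0422  0.0005 -0.027 ]
(320, 300) [ 0.0144  0.0007 -0.0273]
(319.5, 240) [ 0.0347  0.0005 -0.0271]
(215, 167) [ 0.0572 -0.0301 -0.0268]
(245, 167) [ 0.0572 -0.0213 -0.0268]
(395, 167) [ 0.0572  0.0226 -0.0269]
(424, 167) [ 0.0571  0.0311 -0.027 ]
```

Emit:
drive_tool --commands '[{"linear":[0,0,-0.02],"dr":[0,0,0],"jaw":1},{"linear":[0,0,-0.03],"dr":[0,0,0],"jaw":1},{"linear":[0,0,-0.04],"dr":[0,0,0],"jaw":1},{"linear":[0,0,-0.03],"dr":[0,0,0],"jaw":1},{"linear":[0,0,0],"dr":[0,0,0],"jaw":1}]'

```text
clock: 5.3
tcp_pos: [0.4866, 0.254, 0.1838]
orientation: [-3.093, -0.535, -0.006]
contact_force: [-0.1, -0.3, -2.9]
grip_width: 0.0147
```

Emit:
drive_tool --commands '[{"linear":[0,0,0],"dr":[0,0,9.8],"jaw":1},{"linear":[0,0,0],"dr":[0,0,9.8],"jaw":1},{"linear":[0,0.05,0],"dr":[0,0,0],"jaw":1},{"linear":[0.01,0.05,0],"dr":[0,0,0],"jaw":1},{"linear":[0.02,0.06,0.01],"dr":[0,0,0],"jaw":1},{"linear":[0.02,0.06,0.01],"dr":[0,0,0],"jaw":1},{"linear":[0.02,0.05,0.01],"dr":[0,0,0],"jaw":1},{"linear":[0,0,0],"dr":[0,0,0],"jaw":1}]'

```text
clock: 6.3
tcp_pos: [0.5479, -0.0216, 0.1408]
orientation: [3.14, -0.011, -0.018]
contact_force: [-0.3, 0.6, -1.2]
grip_width: 0.015
```

```bash
python3 - <<'E'
from bench import monitor, viewer
import cv2
o=monitor.get_obs();print(o["clock"],o["tcp_pos"],cv2.Rodrigues(o["orientation"])[0].round(4),o["contact_force"],o["grip_width"])
for n in("wrist","top","scene"):
  im=viewer.grab_frame(n);cv2.imwrite(f"pics/{n}4.png",im[:,:,::-1])
E
```

```text
6.3 [ 0.54785147 -0.02164426  0.14076895] [[ 0.9999 -0.0071 -0.0117]
 [-0.0071 -1.     -0.0013]
 [-0.0117  0.0014 -0.9999]] [-0.31396126  0.6430053  -1.16891745] 0.015010707674594281
```

View pics/wrist4.png

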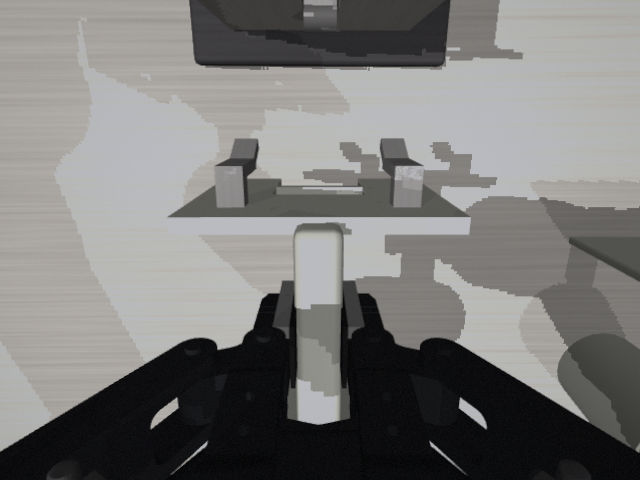

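View pics/scene4.png

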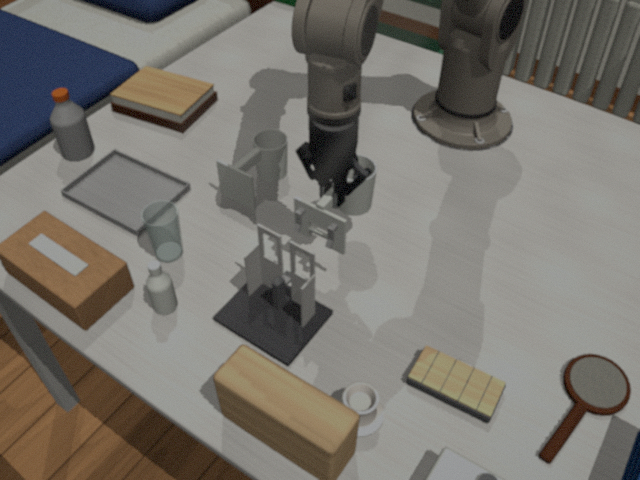

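```bash
python3 - <<'E'
from h import *
from bench import monitor
C=viewer.calibration("wrist");T=viewer.calibration("top")
np.set_printoptions(precision=4,suppress=True)
for uv,z in [((195,65),.006),((444,66),.006),((304,10),.06),((337,10),.06),((168,216.5),.165),((471,216.5),.165)]: print(uv,onz(C,uv,z))
crop("pics/top4.png",250,110,120,110,6,"pics/t4c.png")
crop("pics/wrist4.png",160,0,320,80,2,"pics/w4c.png")
E
```

```text
(195, 65) [0.6472 0.066  0.006 ]
(444, 66) [ 0.6467 -0.0965  0.006 ]
(304, 10) [ 0.6682 -0.0074  0.06  ]
(337, 10) [ 0.6682 -0.0241  0.06  ]
(168, 216.5) [0.5889 0.0321 0.165 ]
(471, 216.5) [ 0.5891 -0.0627  0.165 ]
```

View pics/t4c.png

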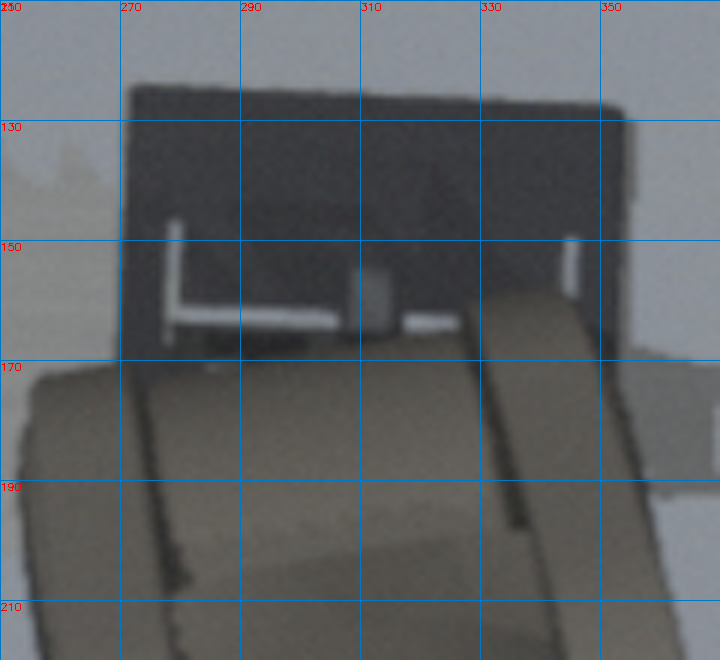

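View pics/w4c.png

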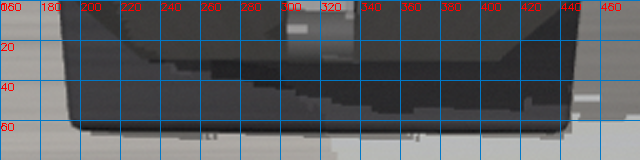

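```bash
python3 - <<'E'
from bench import monitor, viewer
import cv2,numpy as np
np.set_printoptions(precision=4,suppress=True)
o=monitor.get_obs();print(o["clock"],o["tcp_pos"],o["qvel"],cv2.Rodrigues(o["orientation"])[0].round(4),o["contact_force"])
im=viewer.grab_frame("wrist");cv2.imwrite("pics/wrist5.png",im[:,:,::-1])
o=monitor.get_obs();print(o["clock"],o["tcp_pos"],o["qvel"])
E
python3 -c "
from h import *
crop('pics/wrist5.png',160,0,320,80,2,'pics/w5c.png')"
```

```text
6.45 [ 0.5475 -0.0147  0.1423] [-0.0187 -0.0166 -0.0194 -0.005  -0.0015 -0.      0.0025] [[ 0.9999  0.0019 -0.0103]
 [ 0.0019 -1.      0.0018]
 [-0.0103 -0.0019 -0.9999]] [-0.1621  0.0712 -2.6891]
6.5 [ 0.5478 -0.014   0.1428] [-0.01   -0.0114 -0.0065 -0.006   0.0021  0.0013  0.0023]
```

View pics/w5c.png

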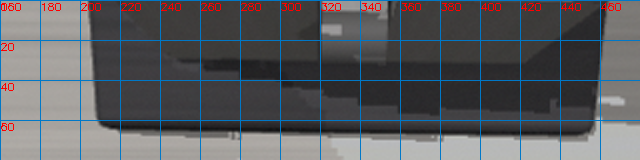

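```bash
python3 - <<'E'
from h import *
C=viewer.calibration("wrist")
np.set_printoptions(precision=4,suppress=True)
for uv,z in [((208,64),.006),((455,66),.006),((320,10),.06),((353,10),.06),((168,216.5),.165),((471,216.5),.165)]: print(uv,onz(C,uv,z))
E
```

```text
(208, 64) [0.6482 0.0585 0.006 ]
(455, 66) [ 0.6473 -0.1029  0.006 ]
(320, 10) [ 0.6687 -0.0145  0.06  ]
(353, 10) [ 0.6687 -0.0313  0.06  ]
(168, 216.5) [0.589  0.0331 0.165 ]
(471, 216.5) [ 0.5893 -0.0621  0.165 ]
```

Emit:
drive_tool --commands '[{"linear":[0.005,0.006,0.004],"dr":[0,1.1,0],"jaw":1},{"linear":[0.005,0.0035,0.003],"dr":[0,0,0],"jaw":1},{"linear":[0,0,0],"dr":[0,0,0],"jaw":1},{"linear":[0,0,0],"dr":[0,0,0],"jaw":1}]'

```text
clock: 7.0
tcp_pos: [0.5582, -0.0204, 0.1356]
orientation: [-3.139, -0.014, -0.019]
contact_force: [0.4, 0.5, -2.8]
grip_width: 0.0144
```

```bash
cat > look.py <<'E'
from bench import monitor, viewer
import cv2,numpy as np,sys
np.set_printoptions(precision=4,suppress=True)
o=monitor.get_obs();print(o["clock"],o["tcp_pos"],"\n",cv2.Rodrigues(o["orientation"])[0].round(4),o["contact_force"],o["moment"],o["grip_width"])
for n in sys.argv[2:]:
  im=viewer.grab_frame(n);cv2.imwrite(f"pics/{n}{sys.argv[1]}.png",im[:,:,::-1])
E
python3 look.py 6 scene; python3 -c "
from h import *
crop('pics/scene6.png',205,170,170,150,4,'pics/s6c.png')"
```

```text
7.0 [ 0.5582 -0.0204  0.1356] 
 [[ 0.9999  0.0092  0.0118]
 [ 0.0091 -1.      0.0029]
 [ 0.0119 -0.0028 -0.9999]] [ 0.4255  0.4918 -2.8287] [ 0.0268 -0.0555 -0.0135] 0.014403671705291242
```

View pics/s6c.png

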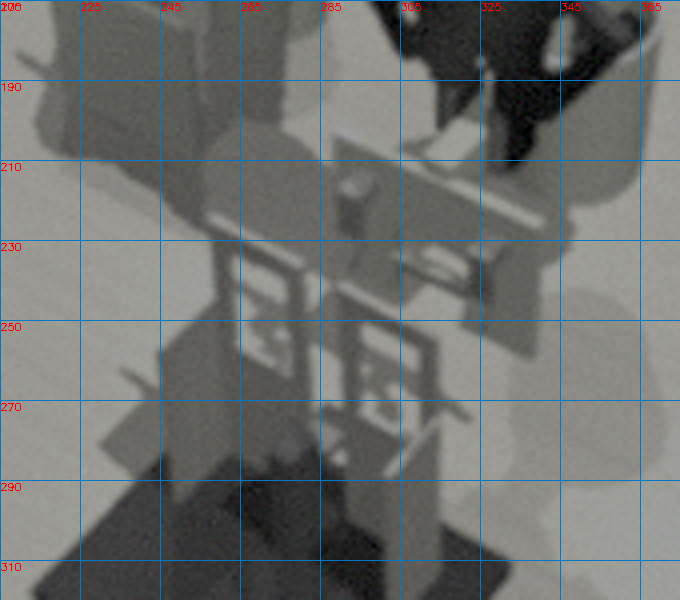

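```bash
python3 - <<'E'
from h import *
np.set_printoptions(precision=1,suppress=True)
S=viewer.calibration("scene")
b=np.array([.5582-.004,-.0204,.1356+.0144]);s=np.array([.6685,-.025,.088])
for n,o,p in [("tipL",b,(.067,32,-51)),("tipbotR",b,(.067,-.032,-.051)),("neckTipR",b,(.067,-.032,-.019)),("plate rear z3 R",b,(.045,-.05,.003)),("plate rear z3 L",b,(.045,.05,.003)),("z13R",b,(.045,-.05,.013)),("z13L",b,(.045,.05,.013)),
 ("top R",s,(.004,-.054,.07)),("top L",s,(.004,.054,.07)),("slotR ul",s,(.004,-.047,.058)),("slotR br",s,(.004,-.017,0)),("slotL br",s,(.004,.047,0)),("slotL ul",s,(.004,.017,.058))]:
  print(n,proj(S,o+np.array(p)))
E
```

```text
tipL [517.3 595.4]
tipbotR [289.2 237.9]
neckTipR [288.6 224.6]
plate rear z3 R [287.3 203. ]
plate rear z3 L [338.3 227.6]
z13R [287.1 198.5]
z13L [338.4 223.1]
top R [255.5 224.9]
top L [311.8 253.8]
slotR ul [259.4 232. ]
slotR br [276.1 263.9]
slotL br [308.2 281.1]
slotL ul [292.1 248.9]
```

Emit:
drive_tool --commands '[{"linear":[0.004,0.004,0],"dr":[0,0,0.4],"jaw":1},{"linear":[0.012,0,0],"dr":[0,0,0],"jaw":1},{"linear":[0.012,0,0],"dr":[0,0,0],"jaw":1},{"linear":[0,0,0],"dr":[0,0,0],"jaw":1}]'

```text
clock: 7.55
tcp_pos: [0.5892, -0.0246, 0.1364]
orientation: [-3.139, -0.002, -0.021]
contact_force: [-0.2, 0.2, -2.8]
grip_width: 0.0146
```

```bash
python3 look.py 7 scene wrist; python3 -c "
from h import *
crop('pics/scene7.png',225,190,130,110,5,'pics/s7c.png')"
```

```text
7.55 [ 0.5892 -0.0246  0.1364] 
 [[ 0.9999  0.0015  0.0135]
 [ 0.0014 -1.      0.003 ]
 [ 0.0135 -0.003  -0.9999]] [-0.2391  0.232  -2.761 ] [-0.0443 -0.0352  0.0522] 0.014616381774881827
```

View pics/s7c.png

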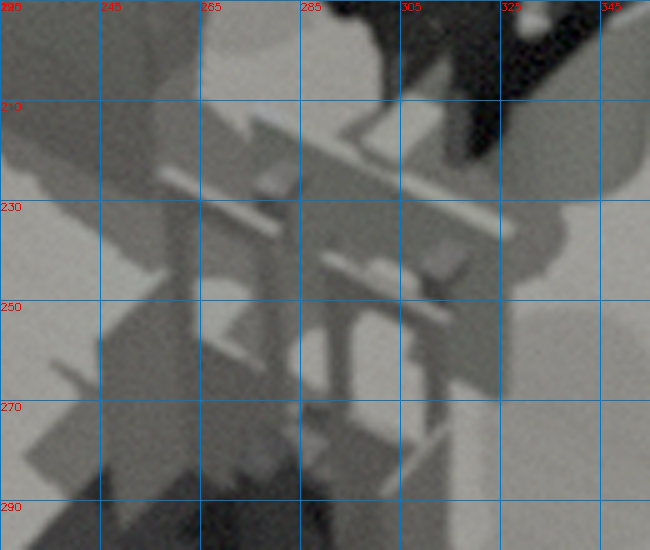

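View pics/wrist7.png

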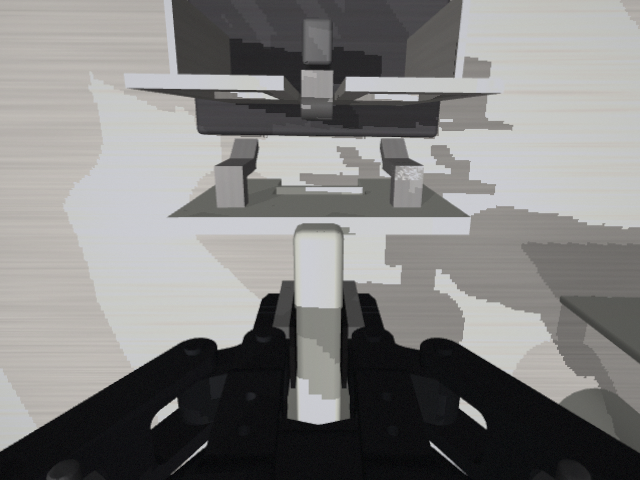

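```bash
python3 - <<'E'
from h import *
C=viewer.calibration("wrist")
np.set_printoptions(precision=4,suppress=True)
g=cv2.imread("pics/wrist7.png").mean(2)
for c in (140,270,360,485): print(c,[int(v) for v in g[68:104,c]])
for z in (.152,.158):
  P=[onz(C,uv,z) for uv in [(126,87.5),(500,94.5),(284,90),(345,92)]];print(P)
crop('pics/wrist7.png',120,60,390,60,2,'pics/w7c.png')
E
python3 look.py 7b
```

```text
140 [182, 179, 179, 177, 178, 189, 201, 200, 201, 201, 201, 202, 202, 201, 201, 201, 202, 201, 202, 183, 113, 81, 135, 170, 171, 175, 177, 179, 181, 183, 181, 185, 199, 200, 200, 200]
270 [39, 40, 39, 39, 39, 40, 44, 98, 203, 204, 203, 203, 204, 204, 204, 203, 204, 203, 204, 204, 204, 203, 101, 68, 61, 55, 59, 88, 200, 201, 202, 115, 60, 58, 57, 52]
360 [39, 40, 42, 41, 39, 41, 40, 42, 70, 203, 204, 203, 205, 203, 204, 203, 204, 203, 203, 203, 204, 204, 203, 138, 68, 71, 70, 68, 68, 119, 147, 147, 110, 71, 67, 67]
485 [135, 136, 134, 133, 133, 132, 133, 134, 135, 148, 181, 201, 202, 203, 201, 202, 202, 201, 203, 202, 202, 202, 202, 202, 183, 93, 76, 107, 135, 136, 136, 134, 134, 136, 137, 137]
[array([0.6673, 0.0337, 0.152 ]), array([ 0.6654, -0.0803,  0.152 ]), array([ 0.6668, -0.0144,  0.152 ]), array([ 0.6662, -0.0331,  0.152 ])]
[array([0.667 , 0.0309, 0.158 ]), array([ 0.6651, -0.0778,  0.158 ]), array([ 0.6664, -0.0149,  0.158 ]), array([ 0.6659, -0.0327,  0.158 ])]
7.65 [ 0.5879 -0.0247  0.1361] 
 [[ 0.9999  0.0017  0.0121]
 [ 0.0017 -1.      0.0028]
 [ 0.0121 -0.0028 -0.9999]] [-0.4442  0.2665 -2.5424] [-0.0154  0.0017 -0.0549] 0.014677340288499256
```

View pics/w7c.png

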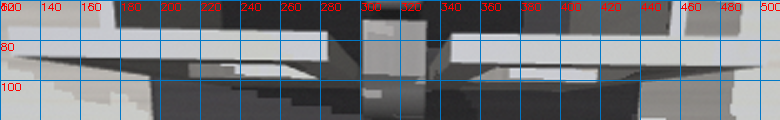

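```bash
python3 - <<'E'
from h import *
from bench import monitor
C=viewer.calibration("wrist");o=monitor.get_obs();z0=o["tcp_pos"][2]
np.set_printoptions(precision=4,suppress=True)
for h in (.027,.022,.018,.015):
  A,B=onz(C,(168,216.5),z0+h),onz(C,(471,216.5),z0+h);print(h,A,B,np.linalg.norm(A-B))
E
```

```text
0.027 [0.6297 0.0208 0.1631] [ 0.6298 -0.0713  0.1631] 0.09217296203848371
0.022 [0.6284 0.0228 0.1581] [ 0.6286 -0.0733  0.1581] 0.09613165953683644
0.018 [0.6274 0.0244 0.1541] [ 0.6276 -0.0749  0.1541] 0.09929861753551866
0.015 [0.6266 0.0256 0.1511] [ 0.6268 -0.0761  0.1511] 0.10167383603453028
```

Emit:
drive_tool --commands '[{"linear":[0.006,-0.0015,0],"dr":[0,0,1.0],"jaw":1},{"linear":[0.012,0,0],"dr":[0,0,0],"jaw":1},{"linear":[0.008,0,0],"dr":[0,0,0],"jaw":1},{"linear":[0,0,0],"dr":[0,0,0],"jaw":1}]'

```text
clock: 8.15
tcp_pos: [0.6156, -0.0232, 0.1364]
orientation: [-3.139, 0.026, -0.019]
contact_force: [-0.4, 0.9, -2.1]
grip_width: 0.0148
```

```bash
python3 look.py 8 scene wrist; python3 -c "
from h import *
crop('pics/scene8.png',225,190,130,110,5,'pics/s8c.png')"
```

```text
8.15 [ 0.6156 -0.0232  0.1364] 
 [[ 0.9998 -0.0168  0.012 ]
 [-0.0168 -0.9999  0.0028]
 [ 0.0119 -0.003  -0.9999]] [-0.4388  0.9134 -2.0828] [ 0.0055 -0.044  -0.0159] 0.014798021361620686
```

View pics/s8c.png

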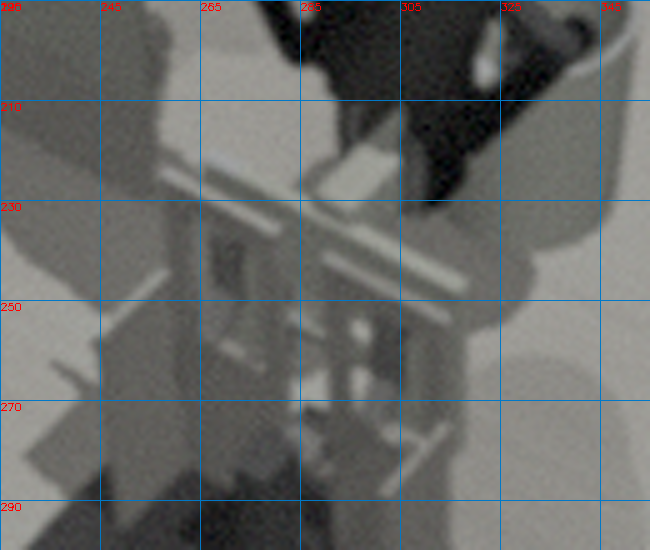

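View pics/wrist8.png

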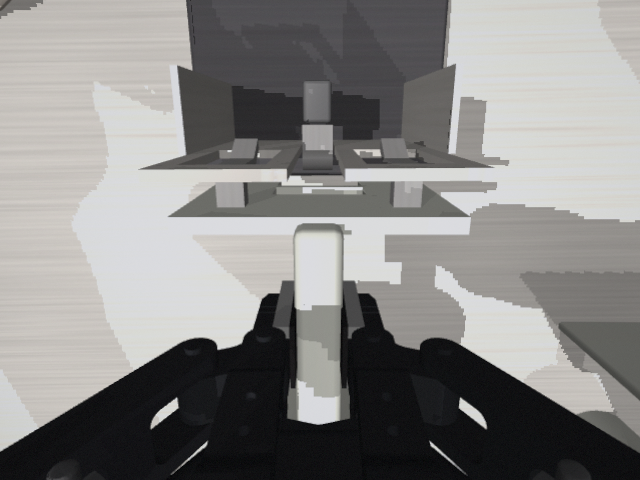

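Emit:
drive_tool --commands '[{"linear":[0.006,0,0],"dr":[0,0,0],"jaw":1},{"linear":[0.002,0,0],"dr":[0,0,0],"jaw":1},{"linear":[0,0,0],"dr":[0,0,0],"jaw":1}]'

```text
clock: 8.62
tcp_pos: [0.6228, -0.0236, 0.1363]
orientation: [-3.139, 0.027, -0.017]
contact_force: [-0.8, -0.9, -2.3]
grip_width: 0.0144
```

```bash
python3 look.py 9 wrist; python3 - <<'E'
from h import *
from bench import monitor
C=viewer.calibration("wrist");o=monitor.get_obs();z0=o["tcp_pos"][2]
np.set_printoptions(precision=4,suppress=True)
print(o["tcp_pos"])
g=cv2.imread("pics/wrist9.png").mean(2)
for c in (180,270,360,450): print(c,[int(v) for v in g[160:222,c]])
print(onz(C,(168,216.5),z0+.0175),onz(C,(471,216.5),z0+.0175))
E
```

```text
8.625 [ 0.6228 -0.0236  0.1363] 
 [[ 0.9998 -0.0169  0.0108]
 [-0.0169 -0.9999  0.0025]
 [ 0.0107 -0.0027 -0.9999]] [-0.7553 -0.8867 -2.3344] [ 0.0049 -0.0273 -0.0177] 0.014432060863760336
[ 0.6228 -0.0236  0.1364]
180 [221, 222, 222, 222, 221, 221, 221, 220, 221, 222, 221, 222, 221, 220, 219, 218, 143, 100, 95, 94, 94, 94, 95, 95, 95, 96, 79, 88, 94, 93, 91, 88, 88, 94, 203, 216, 217, 216, 216, 216, 216, 216, 214, 213, 215, 215, 219, 200, 150, 114, 108, 108, 108, 109, 109, 108, 108, 208, 221, 222, 221, 222]
270 [95, 95, 94, 94, 93, 97, 123, 128, 127, 204, 217, 216, 215, 216, 124, 82, 82, 81, 88, 98, 99, 98, 96, 97, 97, 97, 97, 95, 94, 95, 93, 94, 93, 144, 205, 214, 215, 215, 215, 215, 215, 214, 213, 214, 213, 214, 141, 108, 109, 108, 109, 109, 109, 109, 102, 100, 107, 207, 223, 223, 222, 222]
360 [96, 96, 96, 96, 96, 170, 207, 151, 130, 131, 130, 131, 131, 101, 63, 56, 53, 59, 78, 93, 97, 95, 96, 97, 96, 96, 96, 95, 96, 96, 96, 95, 95, 206, 221, 222, 222, 222, 221, 222, 221, 222, 222, 222, 222, 181, 124, 108, 107, 109, 108, 109, 108, 109, 109, 109, 109, 206, 222, 222, 222, 222]
450 [221, 221, 222, 221, 221, 221, 222, 221, 222, 221, 221, 209, 156, 137, 104, 96, 95, 95, 95, 95, 95, 95, 96, 97, 99, 101, 95, 95, 94, 93, 93, 93, 148, 213, 221, 220, 220, 219, 220, 220, 219, 220, 220, 220, 220, 139, 107, 108, 107, 109, 107, 108, 108, 108, 108, 107, 108, 208, 222, 222, 221, 222]
[0.663  0.0249 0.1539] [ 0.6613 -0.0747  0.1539]
```

View pics/wrist9.png

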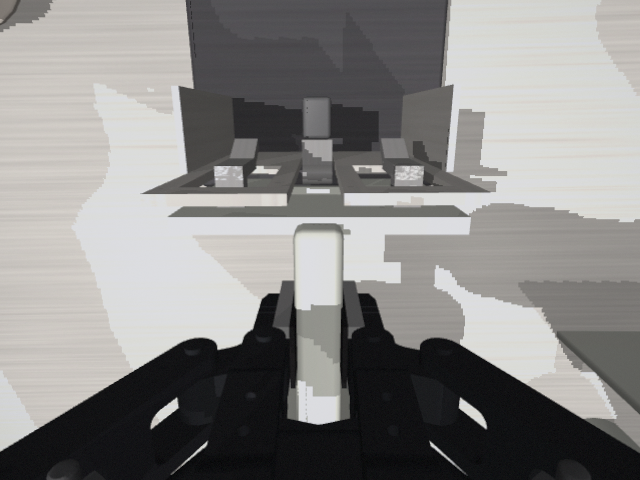

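```bash
python3 - <<'E'
from h import *
C=viewer.calibration("wrist")
np.set_printoptions(precision=4,suppress=True)
for p in [(180,207.5),(270,206),(360,205.3),(450,205)]: print(onz(C,p,.158))
for p in [(180,216.5),(270,216.5),(360,216.5),(450,216.5)]: print(onz(C,p,.1539))
for p in [(143,207),(490,205),(287,206),(344,205.5)]:print(onz(C,p,.158))
E
```

```text
[0.6669 0.0191 0.158 ]
[ 0.6669 -0.0094  0.158 ]
[ 0.6667 -0.0379  0.158 ]
[ 0.6663 -0.0662  0.158 ]
[0.663  0.0209 0.1539]
[ 0.6625 -0.0087  0.1539]
[ 0.662  -0.0383  0.1539]
[ 0.6615 -0.0678  0.1539]
[0.6673 0.0307 0.158 ]
[ 0.6661 -0.0787  0.158 ]
[ 0.6668 -0.0148  0.158 ]
[ 0.6667 -0.0328  0.158 ]
```

Emit:
drive_tool --commands '[{"linear":[0.0015,0,0.004],"dr":[0,0,0],"jaw":1},{"linear":[0,0,0.006],"dr":[0,0,0],"jaw":1},{"linear":[0,0,0.006],"dr":[0,0,0],"jaw":1},{"linear":[0,0,0],"dr":[0,0,0],"jaw":1}]'

```text
clock: 9.18
tcp_pos: [0.6239, -0.0236, 0.1187]
orientation: [-3.139, 0.026, -0.015]
contact_force: [-0.1, 0.4, -2.7]
grip_width: 0.0144
```

```bash
python3 look.py 10 wrist scene;python3 -c "
from h import *
crop('pics/scene10.png',225,190,130,110,5,'pics/s10c.png')"
```

```text
9.175 [ 0.6239 -0.0236  0.1187] 
 [[ 0.9998 -0.0168  0.0096]
 [-0.0169 -0.9999  0.0024]
 [ 0.0096 -0.0026 -1.    ]] [-0.0542  0.3623 -2.7216] [-0.0221 -0.0293  0.0298] 0.01438674881117203
```

View pics/s10c.png

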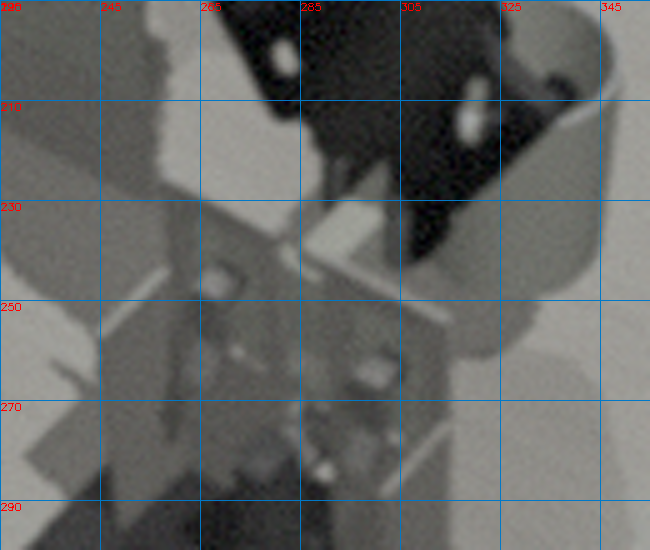

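View pics/wrist10.png

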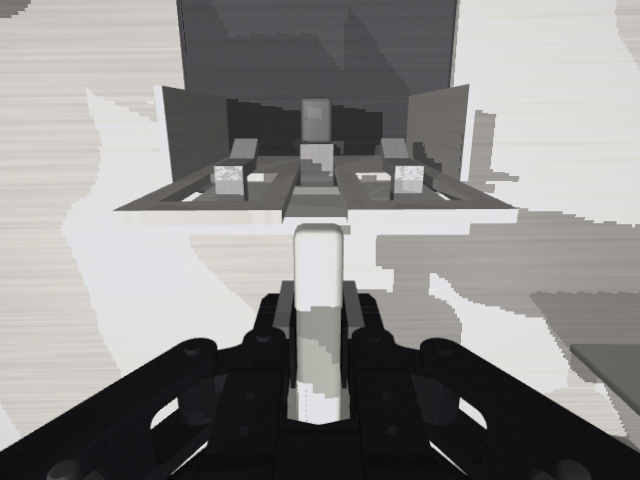

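Both claws are through the slots and hooking, with no contact yet. Continuing down against the catch.

Emit:
drive_tool --commands '[{"linear":[0,0,0.006],"dr":[0,0,0],"jaw":1},{"linear":[0,0,0.005],"dr":[0,0,0],"jaw":1},{"linear":[0,0,0.004],"dr":[0,0,0],"jaw":1}]' --force 100

```text
clock: 9.65
tcp_pos: [0.6247, -0.0234, 0.1054]
orientation: [-3.139, 0.027, -0.018]
contact_force: [-2.6, -0.3, 6.1]
grip_width: 0.0144
```

Emit:
drive_tool --commands '[{"linear":[0,0,0.006],"dr":[0,0,0],"jaw":1},{"linear":[0,0,0.006],"dr":[0,0,0],"jaw":1}]'

```text
clock: 9.9
tcp_pos: [0.6237, -0.0234, 0.0922]
orientation: [-3.139, 0.026, -0.015]
contact_force: [-6.7, -1.9, 8.4]
grip_width: 0.0141
```

```bash
python3 look.py 11 wrist scene;python3 -c "
from h import *
crop('pics/scene11.png',225,190,130,110,5,'pics/s11c.png')"
```

```text
9.9 [ 0.6237 -0.0234  0.0922] 
 [[ 0.9998 -0.0168  0.0095]
 [-0.0169 -0.9999  0.0021]
 [ 0.0095 -0.0022 -1.    ]] [-6.667  -1.8758  8.3794] [-0.0824  0.8812  0.0431] 0.014138723935746536
```

View pics/wrist11.png

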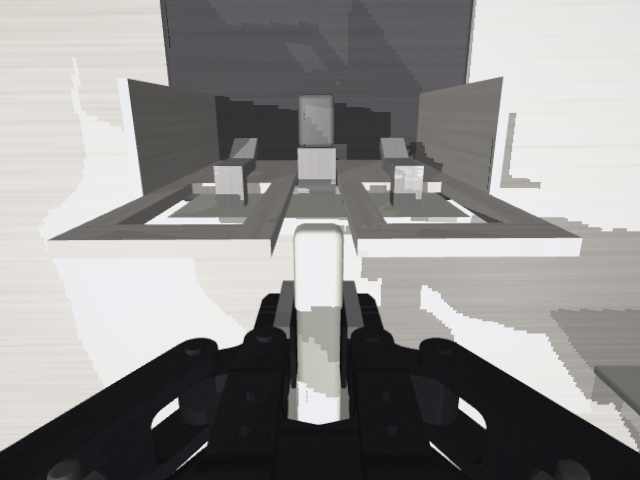

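Emit:
drive_tool --commands '[{"linear":[0,0,0.004],"dr":[0,0,0],"jaw":1},{"linear":[0,0,0.004],"dr":[0,0,0],"jaw":1}]'

```text
clock: 10.25
tcp_pos: [0.6251, -0.0234, 0.0905]
orientation: [-3.141, 0.027, -0.019]
contact_force: [-22.2, -0.4, 45.7]
grip_width: 0.0143
```

```bash
python3 look.py 12 wrist;  python3 -c "
from h import *
crop('pics/wrist12.png',200,130,240,130,3,'pics/w12c.png');crop('pics/wrist11.png',200,130,240,130,3,'pics/w11c.png')"
```

```text
10.25 [ 0.6251 -0.0234  0.0905] 
 [[ 0.9998 -0.0169  0.0118]
 [-0.0169 -0.9999  0.0007]
 [ 0.0118 -0.0009 -0.9999]] [-22.1819  -0.3717  45.6611] [-0.2135  3.8504  0.2086] 0.014268060200608465
```

View pics/w12c.png

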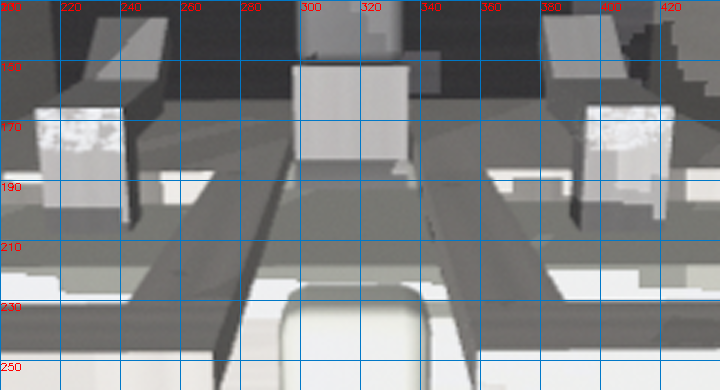

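View pics/w11c.png

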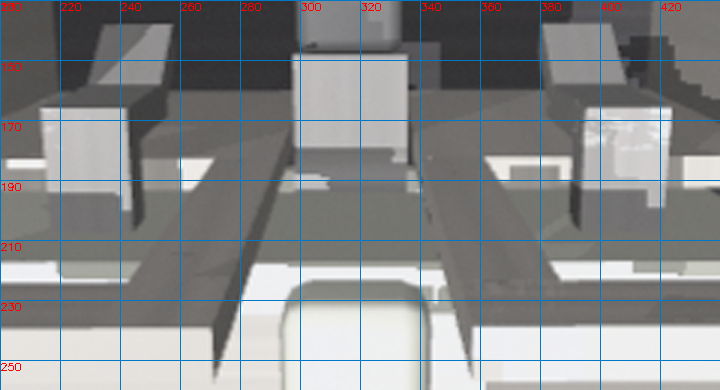

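Force rose to 46 N at z=0.0905, so it is on the hard stop. I'll relax, then look at the catch before releasing.

Emit:
drive_tool --commands '[{"linear":[-0.001,0,-0.001],"dr":[0,0,0],"jaw":1},{"linear":[0,0,0],"dr":[0,0,0],"jaw":1}]'

```text
clock: 10.55
tcp_pos: [0.6255, -0.0232, 0.0928]
orientation: [-3.141, 0.026, -0.025]
contact_force: [0.9, -0.0, -1.2]
grip_width: 0.0142
```

```bash
python3 look.py 13 scene top;  python3 -c "
from h import *
crop('pics/scene13.png',225,190,130,110,5,'pics/s13c.png');crop('pics/scene0.png',225,220,130,110,5,'pics/s00c.png')"
```

```text
10.55 [ 0.6255 -0.0232  0.0928] 
 [[ 0.9997 -0.0168  0.016 ]
 [-0.0168 -0.9999  0.0007]
 [ 0.016  -0.001  -0.9999]] [ 0.8954 -0.0421 -1.2447] [ 0.0361 -0.0168 -0.0089] 0.014150595703123641
```

View pics/s13c.png

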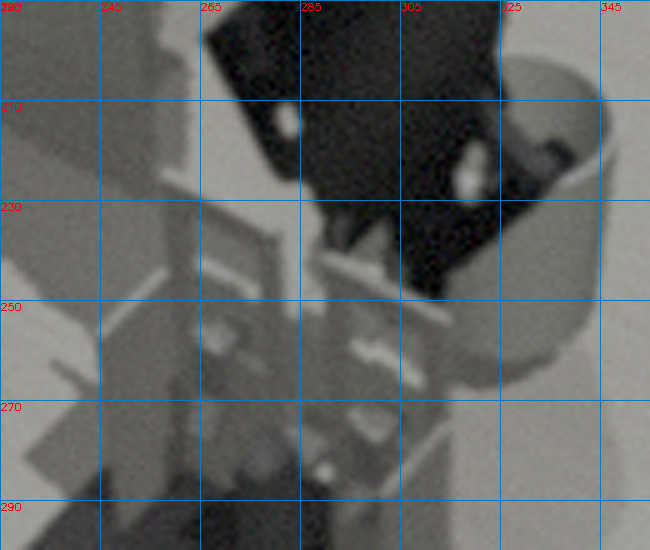

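View pics/s00c.png

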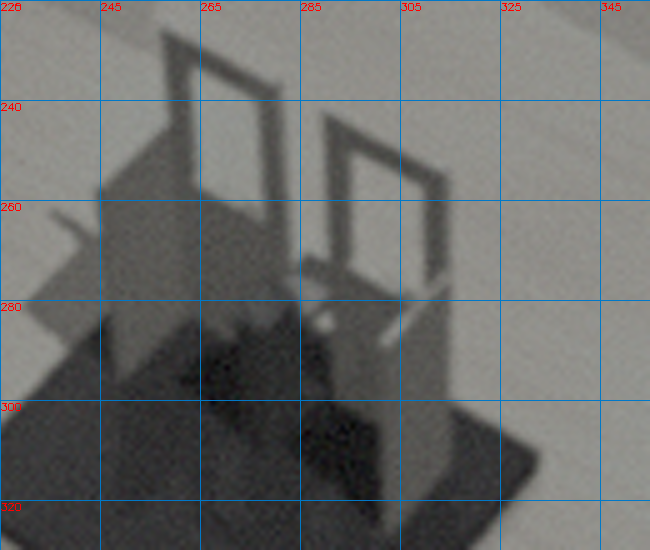

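```bash
python3 -c "
import cv2,numpy as np
f=[cv2.resize(cv2.imread(f'pics/scene{i}.png')[262:300,265:310],None,fx=4,fy=4,interpolation=cv2.INTER_CUBIC) for i in (0,10,11,13)]
cv2.imwrite('pics/cmp.png',np.hstack(f))"
```

```text
(no output)
```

View pics/cmp.png

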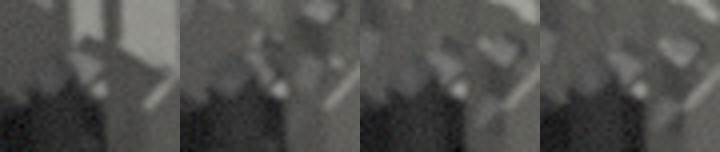

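The catch's rear knob sits at (289,284) as in the first picture, so it looks sprung out. A gentle upward tug tests the lock.

Emit:
drive_tool --commands '[{"linear":[0,0,-0.003],"dr":[0,0,0],"jaw":1},{"linear":[0,0,-0.003],"dr":[0,0,0],"jaw":1}]'

```text
clock: 10.9
tcp_pos: [0.6247, -0.0234, 0.0949]
orientation: [-3.14, 0.026, -0.021]
contact_force: [12.7, 0.3, -31.2]
grip_width: 0.0149
```

It's locked: it resists a pull of about 30 N. Relaxing, then releasing.

Emit:
drive_tool --commands '[{"linear":[0,0,0.003],"dr":[0,0,0],"jaw":1},{"linear":[0,0,0.0005],"dr":[0,0,0],"jaw":1},{"linear":[0,0,0],"dr":[0,0,0],"jaw":0.7},{"linear":[0,0,0],"dr":[0,0,0],"jaw":0.4},{"linear":[0,0,0],"dr":[0,0,0],"jaw":0.3},{"linear":[0,0,0],"dr":[0,0,0],"jaw":0.3}]' --force 40

```text
clock: 11.65
tcp_pos: [0.6256, -0.0233, 0.0923]
orientation: [-3.14, 0.027, -0.022]
contact_force: [-0.3, 0.5, -0.0]
grip_width: 0.0599
```

```bash
python3 look.py 14 wrist
```

```text
11.65 [ 0.6256 -0.0233  0.0923] 
 [[ 0.9998 -0.017   0.0142]
 [-0.017  -0.9999  0.0014]
 [ 0.0142 -0.0016 -0.9999]] [-0.346   0.494  -0.0254] [ 0.0144 -0.0049 -0.0095] 0.05985937940596606
```

View pics/wrist14.png

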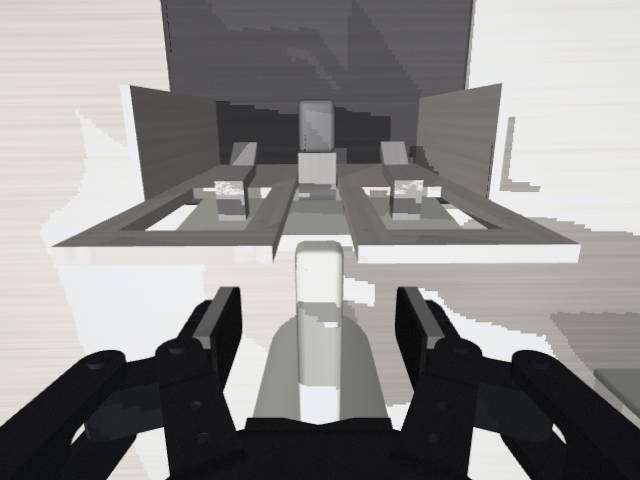

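The fingers are clear on both sides of the beam (fingers at x≈220 and 420, beam at 320), and the arm is still hanging. Going straight up and back.

Emit:
drive_tool --commands '[{"linear":[0,0,-0.015],"dr":[0,0,0],"jaw":0.3},{"linear":[0,0,-0.03],"dr":[0,0,0],"jaw":0.3},{"linear":[0,0,-0.04],"dr":[0,0,0],"jaw":0.3},{"linear":[0,0,-0.05],"dr":[0,0,0],"jaw":0.3},{"linear":[-0.04,0,-0.02],"dr":[0,0,0],"jaw":0.3},{"linear":[-0.04,0,0],"dr":[0,0,0],"jaw":0.3},{"linear":[0,0,0],"dr":[0,0,0],"jaw":0.3},{"linear":[0,0,0],"dr":[0,0,0],"jaw":0.3}]'

```text
clock: 12.7
tcp_pos: [0.5432, -0.0216, 0.2591]
orientation: [-3.14, 0.026, -0.035]
contact_force: [-0.0, -0.7, -0.7]
grip_width: 0.0597
```

```bash
python3 look.py 15 wrist scene top; python3 -c "
from h import *
crop('pics/scene15.png',205,190,150,130,5,'pics/s15c.png')"
```

```text
12.7 [ 0.5432 -0.0216  0.2591] 
 [[ 0.9996 -0.0162  0.0224]
 [-0.0163 -0.9999  0.0015]
 [ 0.0223 -0.0019 -0.9997]] [-0.0457 -0.6544 -0.7051] [-0.023  -0.0161  0.0278] 0.05971309830642432
```

View pics/wrist15.png

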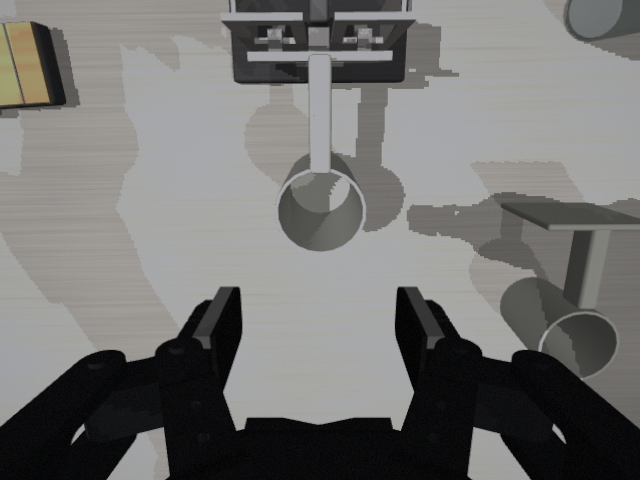

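View pics/scene15.png

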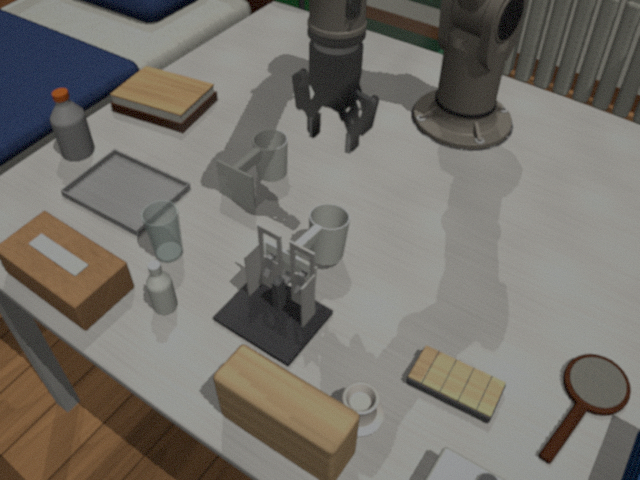

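View pics/s15c.png

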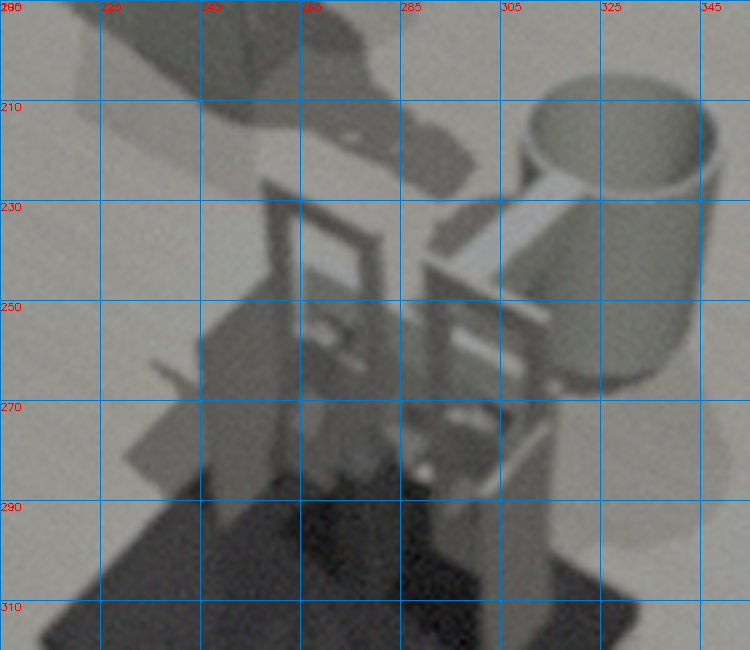

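```bash
python3 - <<'E'
from h import *
from bench import monitor,job
np.set_printoptions(precision=4,suppress=True)
S=viewer.calibration("scene");s=np.array([.667,-.0238,.088])
for y in (-.04,-.02,.02,.04): print(proj(S,s+[-.003,y,.022]))
C=viewer.calibration("wrist")
P=[onz(C,p,.110) for p in [(248,55),(392,54)]];print(P,"beam",[onz(C,p,.120) for p in [(319.5,60),(319.5,165)]])
print(monitor.get_obs()["tcp_pos"])
job.hand_in()
E
```

```text
[267.9537 246.1673]
[277.7627 251.3184]
[297.8694 261.8634]
[308.1692 267.258 ]
[array([0.6561, 0.0248, 0.11  ]), array([ 0.655 , -0.0736,  0.11  ])] beam [array([ 0.6508, -0.024 ,  0.12  ]), array([ 0.5818, -0.0229,  0.12  ])]
[ 0.5431 -0.0216  0.2581]
the job is handed in; nothing more can be done
```

The clawed holder arm is hanging on the stand with the catch snapped in. I've let go, backed the gripper clear and handed the job in at about 13 s of the 40 s allowed.

- **How it went:** I gripped the beam, put both claws through the slots with the arm raised, lowered it and pressed it down past the catch. The wrist force peaked at about 50 N when it hit the stop.
- **Locked:** an upward pull of about 30 N did not lift it out. The catch's rear knob is back at its starting pixel, (289,284), but a catch pushed in 5 mm would shift it only about 2 pixels. The pull test is the stronger evidence.
- **Position:** in the last pictures the arm hangs square and level, centred to within about 1 mm sideways. The plate's top edge appears about 3 px (3–5 mm) higher in the scene view than my model predicted. I put that down to calibration, because the two fixed cameras already disagreed by about 6 mm on the stand's height; it is also still within the height allowed.
- **Surroundings:** the gripper touches nothing, and the tumbler and look-alike stand as they were.

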